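# Hold down a recessed reset button with a stylus

### The arm

A 6-joint arm with a two-finger parallel gripper is mounted at the origin on a cart in front of the work surface, level with it; the furniture and walls round the work are solid. World frame = base frame: x ahead of the robot, y to its left, z up, the work surface at z = 0. Lengths are in mm, angles in rad, forces in N, time in s.
With the tool pointing down it reaches from about 350 to 875 mm from the base axis. Payload 4.2 kg.
Tool frame: the origin (TCP) lies midway between the tips of the shut fingers; the grasp point (between the pads) lies 19 mm behind it; z points along the fingers, y is the line along which they close (so a half turn about z gives the same grasp; the last joint's range is limited). The gripper opens to 85 mm and grips with 20 to 120 N. Pads are 22 mm wide; open, the fingers measure 114 mm over their backs; the gripper's body (76 mm by 85 mm) begins 54 mm behind the grasp point. The pads swing forward as they close: fully open they stand 13 mm farther back than shut.
Start: joints at [1.523, 0.385, 0.008, 0, -1.194, -0.259], TCP at [188.724, 595.804, 192.912] pointing down, gripper open.
Joint ranges: [-3.14, 3.14], [-1.21, 2.06], [-1.07, 1.41], [-3.16, 2.05], [-2.99, -0.16], [-3.1, 3.1]. Speed limits (rad/s): [2.79, 2.79, 3.14, 3.14, 3.14, 3.14].

### API

Orientations are given as a unit quaternion [x, y, z, w].
In Python, from bench import read_state, get_image, job_done gives the robot as it stands.
- The arm moves only by the tool servo_tool, never from a script. Its arguments are lists of equal length, an entry for each row: "rotation": the turn, a rotation vector about the world's x, y, z scaled (see below), a list of three; "slide": the shift along the world's x, y, z scaled (see below), a list of three; "grip": the opening, from -1 (shut) to 1 (fully open). In form: {"rotation": [[rx, ry, rz], ...], "slide": [[tx, ty, tz], ...], "grip": [grip, ...]}. A call has 1 to 8 rows; each row is the pose to reach, as a shift and turn from the pose commanded when the call began, turning the shorter way round; what a row does not reach only later rows make up. The controller multiplies each number of a shift by 0.2 m and each number of a turn by 360 degrees. A row lasts 1/8 s, in which the tool goes at most 62.5 mm and 10.7 degrees, less where a joint would pass 70% of its speed; a pose out of reach is approached as far as the arm can. A call with a number of a shift or a turn outside -1 to 1 is refused whole. A call with a gripper value outside its range is refused whole. The fingers move at their own pace and stop on an object; the grip force is fixed at half the most. Time passes only in rows, so rows that repeat a pose let the fingers close. It gives the time, the measured TCP pose, the force, the opening and the grip force at its end, in the units of the state.
- read_state(): the state, without advancing time (a new reading comes with each control period).
- get_image(name): name is "scene" or "side" or "wrist"; returns a dict with "image" (400x640x3 uint8, red, green, blue), "depth" (400x640 float32, mm along the optical axis (not along the pixel's ray), 0 where there is no reading), "camera_matrix" (3x3 intrinsics, pixels), "rvec" (rotation vector, rad) and "tvec" (3), from world to camera coordinates, as OpenCV has them; the wrist camera has in their place "hand_eye" (4x4, takes a point from camera to tool coordinates, whose origin is the TCP and whose axes are the flange's). Camera axes: x right, y down, z forward; pixel columns grow to the right and rows downward; lengths in mm; the calibration is good to about 2 mm. A picture is of the moment at which its call begins: read the wrist's pose just before it.
- job_done(): hands the job in; it is judged then, once.
The state is a dict: "clock": time; "joints": joint angles; "joint_vel": joint speeds; "joint_efforts": joint torques, N m; "position": TCP position; "ee_rot": TCP orientation; "contact_force": force on the tool from outside, world axes, zero at the start; "wrist_torque": the same for the moment, N m; "gripper_width": finger opening in mm; "grasp_force": force on a finger pad.
Only numpy, scipy, OpenCV 4.12 (cv2) and the standard library are available. Lean on these libraries where they do the work, as an engineer would, in place of code of your own. Each camera call takes 0.05 s, during which the arm holds its last target. There are 200 camera calls.

### The job

The bench controller has to be held in reset: slide the shutter on its top open until the hole under it is clear, take the slim-tipped stylus from the tool rack, reach its tip down through the hole and push the recessed button well down. Finish while still gripping the stylus and holding the button down with it; leave the other two tools in the rack and do not disturb the other things on the table.

Things in the scene. Friction and masses are not known exactly. Their poses are not given: they have to be found in the camera images.
- controller: Grey bench controller, a box 130 (its x) x 150 (its y) x 60 mm high, fixed to the table, turned by up to 0.3 rad. Origin: centre of its underside on the table, z up. On its top at the far (+x) edge stand a display frame (3 mm high) and a knob (10 mm high); nothing else stands higher than the shutter's tab.
- aperture (a point): Centre of the mouth of the round hole in the controller's flat top, 60 mm above the table; axes as the controller's. Hole 15 mm across, a straight vertical bore 21 mm deep; the button's top face lies 24 mm below the mouth. At the start the shutter covers it.
- shutter (a joint): The sliding shutter, m: 0 = centred on the hole, 0.045 = fully open at its stop (hole free from about 0.035). It slides to the controller's +y in two guides, starts between 0 and 0.006, needs 2 N or so, and stays where it is left.
- shutter_tab (a point): Centre of the black ridged tab on the shutter. Shutter: steel plate 50 (x) x 46 (y) x 3 mm lying on the controller's top. Tab: block 30 (x) x 12 (y) x 18 mm high standing on that plate, so its top is 21 mm above the controller's top and this point 12 mm above it; the tab stands 15 mm to +y of the plate's middle. Push its -y face towards +y, or pinch it across its y. Axes as the controller's.
- reset_button (a joint): The recessed button's travel, m: 0 = up, 0.008 = stop. A spring pushes back with 1 N at the top and 5 N at the stop; it counts as held down past 0.005.
- button_top (a point): Centre of the flat top (19 mm across, wider than the hole) of the button, straight below the hole; it moves down with the button.
- rack: Aluminium tool rack, fixed, turned by up to 0.3 rad: a plate 185 (its x) x 50 (y) x 12 mm on two end legs, plate top 85 mm above the table. Three holes 22 mm across in a row along its x, 60 mm apart, the middle one in the plate's middle; a tool hangs upright in each, which tool in which hole varies. Origin: middle of the underside, on the table.
- stylus_handle (a point): The stylus (60 g), handle centre: straight ribbed black round handle 16 mm across, 60 mm long, ending 30 mm above and below this point. z points up along the tool. Below the handle a flange 30 mm across x 4 mm that rests on the rack's plate, a neck 20 mm across x 11 mm that sits in the hole, then a slim steel pin 7 mm across and 64 mm long. To take it out lift it straight up.
- stylus_tip (a point): The lower end of the stylus's pin, 109 mm below the handle centre; about 10 mm above the table while it hangs in the rack.
- nut_driver_handle (a point): Another tool in the rack, to be left there: bulging black handle 28 mm across, shank 18 mm thick (too thick for the hole). Handle centre, axes as the stylus's.
- scraper_handle (a point): Another tool in the rack, to be left there: flat black handle 10 x 26 mm, flat blade 18 mm wide (too wide for the hole). Point 109 mm above the blade's end, z up.
- solder_spool: Bystander: spool 52 mm across, 38 mm high, left of the controller. Origin: centre of its underside.
- flux_tin: Bystander: round tin 45 mm across, 22 mm high, in front of the controller. Origin: centre of its underside.
- cell_tester: Bystander: small box 40 x 60 x 30 mm behind the rack. Origin: centre of its underside.
- tape_roll: Bystander: roll of tape lying flat, 68 mm across, 40 mm high, behind the controller. Origin: centre of its underside.

How it is judged (in metres and radians):
On the way, in this order (a step that is already met when the one before it is completed fails the run):
1. the shutter is slid clear of the hole (value of joint shutter above 0.035 m), for 0.2 s.
2. the stylus's tip is inside the hole (horizontal distance between stylus_tip and aperture below 0.008 m and z of stylus_tip in the frame of aperture below -0.005 m), for 0.1 s.
At the end, for the whole second after the job is handed in: Still holding through the last second: shutter past 35 of 45 mm; stylus gripped (over 2 N), within 0.35 rad of upright, its tip in the hole pressing the button (over 1 N) past 5 of its 8 mm; the other tools in the rack (20 mm) and bystanders in place (30 mm) (value of joint shutter above 0.035 m and value of joint reset_button above 0.005 m and horizontal distance between stylus_tip and aperture below 0.008 m and distance between stylus_tip and button_top below 0.009 m and contact force between stylus and controller above 1 N and contact force between the fingers and stylus above 2 N and angle between stylus_handle's own z axis and vertical below 0.35 rad and distance of each of nut_driver_handle, scraper_handle from where it was at the start of the episode below 0.02 m and distance of each of solder_spool, flux_tin, cell_tester, tape_roll from where it was at the start of the episode below 0.03 m); the arm keeps its last pose, push and grip.
It fails at once if another tool is pulled out of the rack or knocked over (distance of any of nut_driver_handle, scraper_handle from where it was at the start of the episode above 0.02 m).
It fails at once if a bystander is pushed or knocked away (over 30 mm) (distance of any of solder_spool, flux_tin, cell_tester, tape_roll from where it was at the start of the episode above 0.03 m).
It also fails if it takes over 51 s, if anything falls off the work surface, if the arm or the gripper's body presses on something with over 40 N, if the wrist force passes 120 N, or if a joint passes its speed limit or range.

## Working session

There is one attempt and no reset: what is moved stays moved. The work goes in short steps, Python scripts to look and compute and a tool call to move; the robot and the scene stay as the last step left them, time stands still between calls to the robot, and variables do not carry over. Pictures are saved under pics/ and viewed, at most 10 in all, crops included, and the job is handed in when it is done.

Besides the shell and the picture viewer there is one more tool, called after "Request:" as name(argument=value, ...), one argument or row to a line, values as JSON. servo_tool: Moves the arm, as the interface text tells. Shifts and turns lie within -1 to 1; 1 stands for 0.2 m of shift or 360 degrees of turn. Its arguments: {"type":"object","properties":{"rotation":{"type":"array","items":{"type":"array","items":{"type":"number","minimum":-1,"maximum":1}}},"slide":{"type":"array","items":{"type":"array","items":{"type":"number","minimum":-1,"maximum":1}}},"grip":{"type":"array","items":{"type":"number"}}},"required":["rotation","slide","grip"]}

```bash
ls; mkdir -p pics; cat > h.py <<'E'
import numpy as np, cv2
from bench import read_state, get_image, job_done
from scipy.spatial.transform import Rotation as R
def cam(d, st=None):
    """returns K, Rwc (cam->world), origin"""
    K=np.array(d["camera_matrix"])
    if "hand_eye" in d:
        H=np.array(d["hand_eye"]); Rt=R.from_quat(st["ee_rot"]).as_matrix()
        return K, Rt@H[:3,:3], Rt@H[:3,3]+np.array(st["position"])
    Rc=cv2.Rodrigues(np.array(d["rvec"],float))[0]
    return K, Rc.T, -Rc.T@np.array(d["tvec"],float).ravel()
def points(d, st=None):
    K,Rw,o=cam(d,st); v,u=np.mgrid[0:400,0:640]; z=d["depth"]
    p=np.stack([(u-K[0,2])/K[0,0]*z,(v-K[1,2])/K[1,1]*z,z],-1)@Rw.T+o
    p[z<=0]=np.nan; return p
def ray(d,u,v,h,st=None):
    K,Rw,o=cam(d,st); r=Rw@np.array([(u-K[0,2])/K[0,0],(v-K[1,2])/K[1,1],1]); return o+r*(h-o[2])/r[2]
def save(d,n): cv2.imwrite(f"pics/{n}.png",d["image"][:,:,::-1])
E
python3 - <<'E'
from h import *
s=read_state(); print(s["clock"],s["position"],s["ee_rot"],s["gripper_width"])
for n in ["scene","side"]:
    d=get_image(n); save(d,n); np.save(n+".npy",d,allow_pickle=True); print(n,cam(d)[2])
E
```

```text
pics
0.0 [188.51902197 595.18900491 191.80017486] [ 9.88241757e-01 -1.52895479e-01 -1.31926203e-04  1.08839687e-03] 85.48644049553536
scene [ 195.15185204 -606.97332466  763.17001548]
side [-111.4151947    26.56151577  940.31393214]
```

View pics/scene.png

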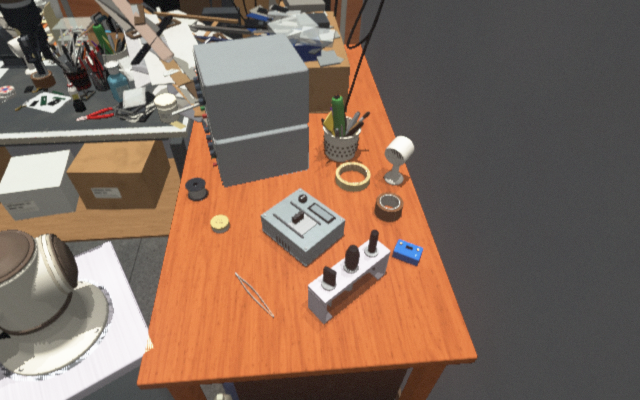

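View pics/side.png

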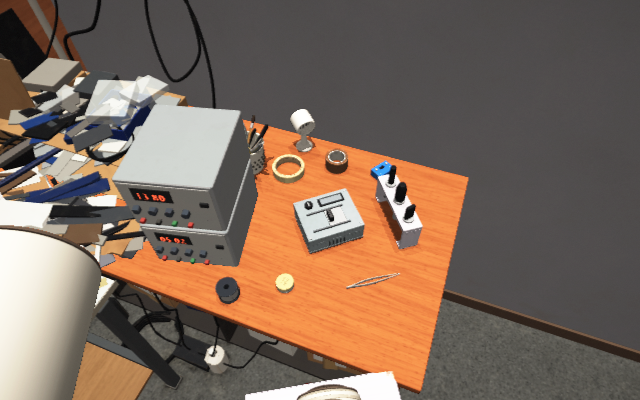

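The scene view shows the controller at about (303,225) with its tab at (298,216). The rack tools are at (329,275), (352,257, bulging) and (374,242). In the side view the controller is at (330,218) and the tools are at (391,175), (400,193) and (409,212). Next I'll get world positions.

```bash
python3 - <<'E'
from h import *
D={}
for n,box in [("scene",(250,400,180,330)),("side",(285,430,155,260))]:
    d=np.load(n+".npy",allow_pickle=True).item(); p=points(d); D[n]=d
    im=d["image"]; u0,u1,v0,v1=box
    s=np.s_[v0:v1,u0:u1]; P=p[s]; z=P[...,2]; g=im[s].astype(int)
    # controller top
    m=(np.abs(z-60)<4); 
    n_,l,st,c=cv2.connectedComponentsWithStats(m.astype(np.uint8))
    k=1+np.argmax(st[1:,4]); q=P[l==k][:,:2].astype(np.float32); print(n,"ctrl",cv2.minAreaRect(q),np.median(z[l==k]))
    m=(np.abs(z-85)<4); n_,l,st,c=cv2.connectedComponentsWithStats(m.astype(np.uint8))
    k=1+np.argmax(st[1:,4]); q=P[l==k][:,:2].astype(np.float32); print(n,"rack",cv2.minAreaRect(q),np.median(z[l==k]))
    dark=g.max(-1)<75
    m=dark&(z>95); n_,l,st,c=cv2.connectedComponentsWithStats(m.astype(np.uint8))
    for k in range(1,n_):
        if st[k,4]>25: Q=P[l==k]; print("tool",st[k],c[k]+[u0,v0],np.median(Q,0).round(),"max z",np.nanmax(Q[:,2]), "rect",cv2.minAreaRect(Q[Q[:,2]>np.nanmax(Q[:,2])-6][:,:2].astype(np.float32)))
    m=dark&(np.abs(z-75)<10); n_,l,st,c=cv2.connectedComponentsWithStats(m.astype(np.uint8))
    for k in range(1,n_):
        if st[k,4]>8: Q=P[l==k]; print("tab?",st[k],c[k]+[u0,v0],np.median(Q,0).round(),np.nanmax(Q[:,2]))
    cv2.imwrite(f"pics/c_{n}.png",cv2.resize(im[s][:,:,::-1],None,fx=4,fy=4,interpolation=cv2.INTER_CUBIC)[:600])
a=cv2.imread("pics/c_scene.png"); b=cv2.imread("pics/c_side.png")
h=420; f=lambda x:cv2.resize(x,(395,h)); cv2.imwrite("pics/both.png",np.hstack([f(a),f(b)]))
E
```

```text
scene ctrl ((538.5661010742188, -83.99368286132812), (132.6662139892578, 153.15914916992188), 10.982758522033691) 59.17220049842035
scene rack ((532.6072387695312, -268.5699768066406), (187.13075256347656, 51.319278717041016), 6.181199550628662) 83.84035325637296
tool [119  51   9  21 124] [372.82258065 241.0483871 ] [ 587. -266.  128.] max z 149.54318796834627 rect ((589.9365234375, -263.07501220703125), (12.67160701751709, 11.56029987335205), 58.524208068847656)
tool [ 96  66  13  24 242] [351.71487603 257.57024793] [ 525. -276.  132.] max z 149.3129351709506 rect ((530.2965087890625, -270.73980712890625), (14.996521949768066, 14.126873016357422), 85.91627502441406)
tool [ 74  88  11  18 149] [328.97315436 276.61073826] [ 470. -279.  117.] max z 133.66514968191564 rect ((470.9705505371094, -277.4697570800781), (6.566487789154053, 21.615867614746094), 18.280048370361328)
tab? [49 17  8  5 22] [302.86363636 199.63636364] [567. -44.  68.] 72.00416328241056
tab? [43 34 10  9 43] [297.53488372 218.39534884] [521. -92.  76.] 81.14325731801569
side ctrl ((539.824951171875, -82.74398803710
[... 302 characters left out ...]
991974307899 rect ((590.206298828125, -259.8987731933594), (12.41070556640625, 9.985308647155762), 4.353405475616455)
tool [110  28  12  19 164] [400.57317073 191.93902439] [ 524. -264.  131.] max z 153.0345509741055 rect ((530.8311767578125, -265.77239990234375), (17.21215057373047, 10.179317474365234), 85.2487564086914)
tool [119  50  12  15  99] [409.45454545 211.47474747] [ 469. -272.  120.] max z 136.62948676686824 rect ((470.7375183105469, -274.3634948730469), (6.0530805587768555, 23.95798110961914), 20.050458908081055)
tab? [20 47  7  7 29] [308.17241379 205.37931034] [566. -35.  70.] 72.18004708007868
tab? [42 56  7 11 27] [329.92592593 216.96296296] [512. -84.  78.] 84.2884919906137
```

View pics/both.png

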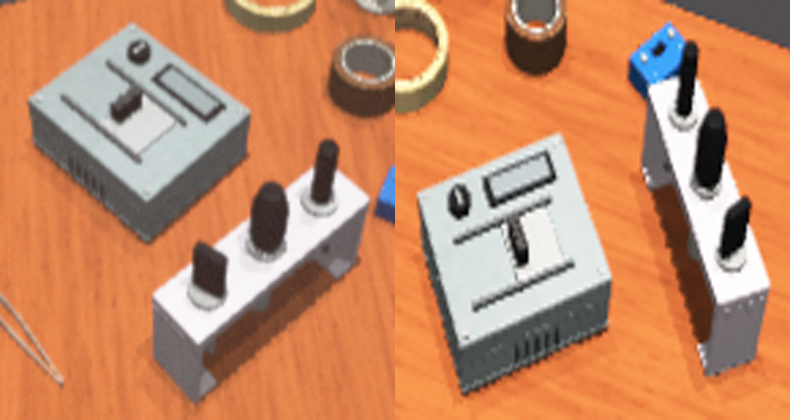

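```bash
python3 - <<'E'
from h import *
H=np.full((16,20),-1.)
for n in ["scene","side"]:
    p=points(np.load(n+".npy",allow_pickle=True).item()).reshape(-1,3)
    p=p[np.isfinite(p).all(1)]
    for x,y,z in p:
        i=int(x//50);j=int((y+400)//50)
        if 0<=i<16 and 0<=j<20: H[i,j]=max(H[i,j],z)
print("rows x=0..,cols y=-400.."); 
for i in range(16): print(i*50,*["%4d"%v for v in H[i]])
E
```

```text
rows x=0..,cols y=-400..
0   -1   -1   -1   -1    2    7  230  241  241  227   -1  730   -1   -1   -1   -1   -1   -1   -1   -1
50   -1   -1   -1    1    3    5  194  229  228   14    3  731   -1   -1   -1   -1   -1   -1   -1   -1
100   -1   -1   -1    5    5    6    6    3    4    5    4    4   -1   -1   -1   -1   -1   -1   -1   -1
150   -1   -1    3    5    5    5    6    3   -1   -1   -1   -1   -1   -1   -1   -1   -1   -1  348  424
200   -1   -1    5    6    6    6    5    4    5    2   -1   -1   -1   -1   -1   -1   -1   -1   -1  420
250   -1    5    5    5    5    5    5    5    5    5    3   -1   -1   -1   -1   -1   -1   -1   -1    7
300   -1    4    5    5    6    5    6    5    6    4    5    5    4   -1   -1   -1   -1   -1    7   54
350    5    6    5   10   11   13    8    5   25   26    6   42   41    5    3   -1   -1    1    9   67
400    4   86   90    6    4    6    6    5   23   23    5  306   40    5    4    4    2   65   78   79
450    5   86  138   89   64   66   67   67    6    5  311  317  317  316  315    6   77   72   78  112
500    6    6  153   89   64   70   86   67    5    5  315  317  316  316  317  316   78  101  126  134
550    5    6  153   92   64   68   69   76   62    5  316  316  316  316  316   70   95  102  125  141
600    6    6  147   88    6   65   64   55    7  173  316  317  317  317  316   -1   97  103  116  144
650    5   26   33   31    6    6    6    6    5  313  317  316  317  317  316   -1  205  198  142  139
700  600   26   33   29   45   44    6   29   29  141  149  316  316  316  314  200  233  229  223  123
750  585  580  559    7   44   45    5   30   29  146  187  114    2    0   -1  262  264  266  233  226
```

Request:
servo_tool(
  rotation=[
    [0,0,0],
    [0,0,0.03],
    [0,0,0.06],
    [0,0,0.08],
    [0,0,0.08],
    [0,0,0.08],
  ],
  slide=[
    [0.05,-0.1,0.3],
    [0.1,-0.3,0.6],
    [0.2,-0.5,0.9],
    [0.3,-0.8,1],
    [0.3,-1,1],
    [0.3,-1,1],
  ],
  grip=[1,1,1,1,1,1],
)

```text
clock: 0.85
position: [249.3, 392.8, 395.8]
ee_rot: [0.995, 0.097, 0.001, -0.003]
contact_force: [0.7, 0.0, 0.1]
gripper_width: 85.4
grasp_force: 0.0
```

Request:
servo_tool(
  rotation=[
    [0,0,0],
    [0,0,0],
    [0,0,0],
    [0,0,0],
    [0,0,0],
  ],
  slide=[
    [0.2,-0.25,0],
    [0.4,-0.5,0],
    [0.5,-0.8,0],
    [0.5,-1,0],
    [0.5,-1,0],
  ],
  grip=[1,1,1,1,1],
)

```text
clock: 1.48
position: [348.8, 194.0, 392.9]
ee_rot: [0.995, 0.096, 0.0, -0.0]
contact_force: [-0.3, -0.6, -0.1]
gripper_width: 85.1
grasp_force: 0.0
```

Request:
servo_tool(
  rotation=[
    [0,0,0],
    [0,0,0],
    [0,0,0],
    [0,0,0],
    [0,0,0],
  ],
  slide=[
    [0.2,-0.25,0],
    [0.4,-0.5,0],
    [0.5,-0.8,0],
    [0.5,-1,0],
    [0.5,-1,0],
  ],
  grip=[1,1,1,1,1],
)

```text
clock: 2.1
position: [449.4, -5.4, 391.8]
ee_rot: [0.995, 0.096, -0.001, 0.0]
contact_force: [1.1, 0.2, -0.1]
gripper_width: 85.1
grasp_force: 0.0
```

Request:
servo_tool(
  rotation=[
    [0,0,0],
    [0,0,0],
    [0,0,0],
    [0,0,0],
    [0,0,0],
  ],
  slide=[
    [0.15,-0.2,0],
    [0.3,-0.4,-0.2],
    [0.34,-0.43,-0.5],
    [0.34,-0.43,-0.7],
    [0.34,-0.43,-0.7],
  ],
  grip=[1,1,1,1,1],
)

```text
clock: 2.72
position: [515.1, -89.0, 249.0]
ee_rot: [0.995, 0.098, -0.005, -0.0]
contact_force: [0.0, -0.4, 0.6]
gripper_width: 85.6
grasp_force: 0.0
```

```bash
python3 - <<'E'
from h import *
s=read_state(); d=get_image("wrist"); save(d,"w1"); np.save("w1.npy",(d,s),allow_pickle=True); print(d["hand_eye"],s["position"])
p=points(d,s); g=d["image"].astype(int); z=p[...,2]
m=(g.max(-1)<75)&(np.abs(z-76)<10)
n_,l,st,c=cv2.connectedComponentsWithStats(m.astype(np.uint8))
for k in range(1,n_):
    if st[k,4]>60:
        Q=p[l==k]; t=Q[Q[:,2]>np.nanmax(Q[:,2])-3]; print(st[k],c[k],np.nanmax(Q[:,2]),cv2.minAreaRect(t[:,:2].astype(np.float32)))
m=(np.abs(z-60)<4); print(cv2.minAreaRect(p[m][:,:2].astype(np.float32)))
E
```

```text
[[ 5.04632874e-05 -9.60580986e-01 -2.78000300e-01  7.09880285e+01]
 [ 9.99999941e-01  1.42817372e-04 -3.11957821e-04  8.34739559e-01]
 [ 3.39364024e-04 -2.78000268e-01  9.60580937e-01 -1.81255942e+02]
 [ 0.00000000e+00  0.00000000e+00  0.00000000e+00  1.00000000e+00]] [515.13531472 -89.00085353 248.99841153]
[275 109  18  18 167] [283.52095808 117.43712575] 73.05511513757227 ((572.7468872070312, -37.19975662231445), (18.532625198364258, 18.824542999267578), 32.252464294433594)
((566.82666015625, -135.7369384765625), (295.5342102050781, 623.5812377929688), 11.24344253540039)
```

View pics/w1.png

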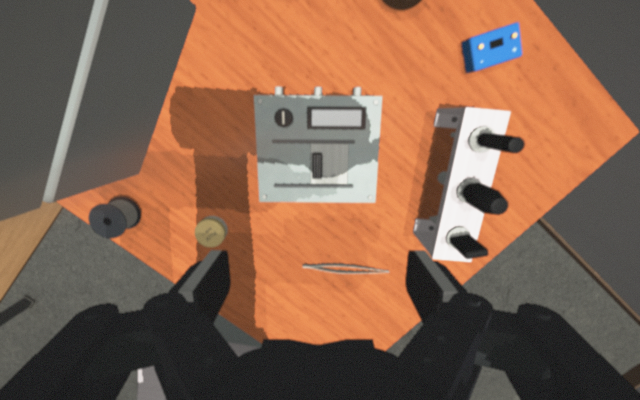

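The wrist view shows the tab at about (317,165), with the guides above and below it. The stylus's flange is at (482,140) and its top end at (516,144).

```bash
python3 - <<'E'
from h import *
d,s=np.load("w1.npy",allow_pickle=True); p=points(d,s); g=d["image"].astype(int)
print("depth at tab",p[160:170,315:320,2].mean(), "top",p[190:195,270:290,2].mean())
for n,(a,b,c,e) in {"tab":(300,335,147,184)}.items():
    r=g[c:e,a:b].max(-1); m=(r<70).astype(np.uint8); n_,l,st,cc=cv2.connectedComponentsWithStats(m); k=1+np.argmax(st[1:,4]); print(n,st[k],cc[k]+[a,c])
    u,v=cc[k]+[a,c]; print(ray(d,u,v,81,s),ray(d,u,v,72,s))
q=p[90:206,250:385].reshape(-1,3); q=q[np.abs(q[:,2]-60)<4]; print(cv2.minAreaRect(q[:,:2].astype(np.float32)))
st=p[130:160,470:530].reshape(-1,3); st=st[st[:,2]>100]; print("stylus", st[:,2].max(), [np.median(st[np.abs(st[:,2]-h)<6],0).round(1) for h in (100,115,130,145)])
# corners of plate top (bright)
E
```

```text
depth at tab 81.66602649551909 top 60.3894208392859
tab [13  6  8  3 11] [316.36363636 153.90909091]
[540.35401313 -83.0843209   81.        ] [539.1613477  -83.27099351  72.        ]
((540.0346069335938, -83.84051513671875), (130.56039428710938, 150.43923950195312), 11.157744407653809)
stylus 150.867203874163 [array([ 593. , -255. ,  102.8]), array([ 593.1, -255.2,  115. ]), array([ 593.3, -255.1,  130. ]), array([ 593.2, -258.8,  148.6])]
```

```bash
python3 - <<'E'
from h import *
d,s=np.load("w1.npy",allow_pickle=True); p=points(d,s)
q=p[140:195,295:345].reshape(-1,3); t=q[q[:,2]>77]; print(len(t),np.median(t,0),cv2.minAreaRect(t[:,:2].astype(np.float32)))
M=R.from_euler('z',-11.1,degrees=True).as_matrix()
print("in ctrl frame",M@(np.r_[cv2.minAreaRect(t[:,:2].astype(np.float32))[0],0]-[539.8,-83.8,0]))
E
```

```text
253 [526.20383021 -86.11407326  81.41374643] ((525.3070068359375, -86.17526245117188), (30.373807907104492, 10.762045860290527), 11.502803802490234)
in ctrl frame [-14.67915807   0.45939193   0.        ]
```

Request:
servo_tool(
  rotation=[
    [0,0,0],
    [0,0,0],
    [0,0,0],
    [0,0,0],
    [0,0,0],
    [0,0,0],
    [0,0,0],
    [0,0,0],
  ],
  slide=[
    [0.044,0.02,-0.1],
    [0.044,0.02,-0.3],
    [0.044,0.02,-0.55],
    [0.044,0.02,-0.75],
    [0.044,0.02,-0.85],
    [0.044,0.02,-0.915],
    [0.044,0.02,-0.915],
    [0.044,0.02,-0.915],
  ],
  grip=[1,1,1,1,1,1,0.3,-0.2],
)

```text
clock: 3.78
position: [527.0, -85.9, 71.5]
ee_rot: [0.995, 0.098, 0.002, 0.0]
contact_force: [0.1, 0.3, 0.8]
gripper_width: 51.4
grasp_force: 0.0
```

Request:
servo_tool(
  rotation=[
    [0,0,0],
    [0,0,0],
    [0,0,0],
    [0,0,0],
    [0,0,0],
    [0,0,0],
  ],
  slide=[
    [0,0,0],
    [0,0,0],
    [0,0,0],
    [0,0,0],
    [0,0,0],
    [0,0,0],
  ],
  grip=[-0.6,-0.8,-1,-1,-1,-1],
)

```text
clock: 4.53
position: [525.5, -86.2, 69.8]
ee_rot: [0.995, 0.098, -0.0, 0.0]
contact_force: [-0.1, -0.1, 0.2]
gripper_width: 0.2
grasp_force: 0.0
```

The fingers shut to 0.2 mm without catching the tab, so I'll look before going on.

```bash
python3 - <<'E'
from h import *
s=read_state(); ims=[]
for n,b in [("scene",(250,350,150,250)),("side",(280,380,160,260))]:
    d=get_image(n); np.save(n+"2.npy",d,allow_pickle=True); u0,u1,v0,v1=b; ims.append(cv2.resize(d["image"][v0:v1,u0:u1,::-1],(400,400),interpolation=cv2.INTER_CUBIC))
cv2.imwrite("pics/b2.png",np.hstack(ims)); print(s["position"],s["gripper_width"],s["grasp_force"])
E
```

```text
[525.48417084 -86.20442806  69.83752962] 0.21514048435936933 0.0
```

View pics/b2.png

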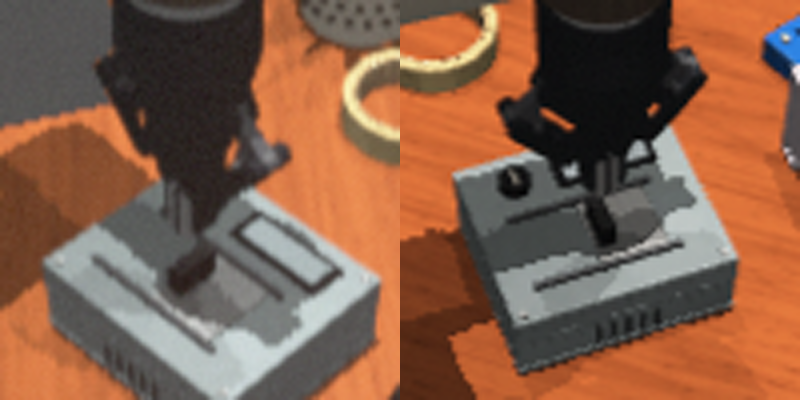

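```bash
python3 - <<'E'
from h import *
s=read_state(); t=np.array(s["position"])
for n in ["scene","side"]:
    d=np.load(n+"2.npy",allow_pickle=True).item(); p=points(d)
    for q in (t,t+[0,0,20],t+[0,0,40]): print(n,cv2.projectPoints(q.reshape(1,3),d["rvec"],d["tvec"],d["camera_matrix"],None)[0].ravel().round(1),end=' ')
    print()
    m=(d["image"].max(-1)<90)&(np.hypot(p[...,0]-525,p[...,1]+86)<45)
    for h in range(64,130,6):
        k=m&(np.abs(p[...,2]-h)<3)
        if k.sum()>2: print(h,k.sum(),np.median(p[k],0).round(0), p[k].min(0).round(0)[:2],p[k].max(0).round(0)[:2])
E
```

```text
scene [297.9 217.5] scene [297.7 211.6] scene [297.6 205.5] 
64 58 [548. -90.  63.] [ 491. -116.] [567. -60.]
70 22 [518. -92.  70.] [509. -96.] [537. -87.]
76 29 [523. -91.  77.] [510. -95.] [539. -78.]
82 40 [523. -87.  80.] [509. -95.] [538. -81.]
112 9 [514. -89. 114.] [513. -96.] [520. -83.]
118 23 [520. -96. 119.] [ 513. -101.] [535. -75.]
124 20 [516. -94. 124.] [ 513. -100.] [535. -75.]
side [329.9 215.3] side [329.9 210.6] side [330.  205.7] 
64 247 [523. -82.  63.] [ 490. -124.] [568. -42.]
70 20 [520. -82.  70.] [ 491. -110.] [556. -56.]
76 10 [512. -84.  77.] [510. -92.] [531. -79.]
82 44 [524. -85.  82.] [511. -92.] [538. -77.]
112 4 [516. -88. 114.] [515. -92.] [517. -82.]
118 8 [516. -86. 117.] [514. -98.] [521. -74.]
124 26 [516. -84. 123.] [513. -98.] [529. -72.]
```

```bash
python3 - <<'E'
from h import *
for n in ["scene","side"]:
    d=np.load(n+"2.npy",allow_pickle=True).item(); p=points(d)
    m=(np.hypot(p[...,0]-525,p[...,1]+86)<40)
    for h in range(82,140,4):
        k=m&(np.abs(p[...,2]-h)<2)
        if k.sum()>1: print(n,h,k.sum(),np.median(p[k],0).round(0), p[k].min(0).round(0)[:2],p[k].max(0).round(0)[:2])
s=read_state(); d=get_image("wrist"); save(d,"w2"); np.save("w2.npy",(d,s),allow_pickle=True)
E
```

```text
scene 82 21 [523. -88.  81.] [510. -94.] [538. -81.]
scene 110 3 [518. -95. 111.] [514. -96.] [520. -89.]
scene 114 10 [515. -93. 114.] [ 513. -100.] [523. -83.]
scene 118 20 [519. -96. 119.] [ 513. -101.] [535. -76.]
scene 122 13 [519. -95. 122.] [ 513. -100.] [535. -75.]
scene 126 18 [517. -96. 127.] [ 513. -102.] [535. -75.]
scene 130 15 [517. -95. 130.] [ 513. -101.] [528. -74.]
scene 134 16 [519. -95. 134.] [ 513. -101.] [526. -76.]
scene 138 12 [515. -93. 138.] [ 513. -101.] [523. -77.]
side 82 34 [524. -86.  82.] [511. -92.] [538. -77.]
side 86 5 [531. -82.  85.] [518. -88.] [533. -77.]
side 110 2 [518. -85. 110.] [516. -90.] [520. -80.]
side 114 5 [517. -87. 114.] [515. -98.] [521. -82.]
side 118 5 [516. -84. 117.] [514. -95.] [520. -77.]
side 122 19 [516. -84. 122.] [513. -98.] [529. -72.]
side 126 10 [517. -83. 126.] [513. -98.] [521. -73.]
side 130 11 [516. -87. 130.] [513. -98.] [527. -72.]
side 134 13 [517. -82. 134.] [514. -95.] [522. -73.]
side 138 13 [518. -80. 138.] [ 512. -100.] [525. -71.]
```

View pics/w2.png

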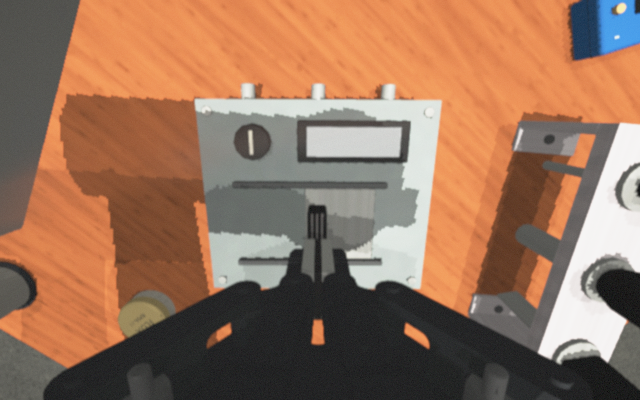

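```bash
python3 - <<'E'
from h import *
d,s=np.load("w2.npy",allow_pickle=True); p=points(d,s); H=d["hand_eye"]
print("ctrl top z",np.nanmedian(p[265:285,225:245,2]),"right",np.nanmedian(p[230:260,395:415,2]))
q=p[100:290,196:440].reshape(-1,3); q=q[np.abs(q[:,2]-np.nanmedian(p[230:260,395:415,2]))<3]; print(cv2.minAreaRect(q[:,:2].astype(np.float32)))
for v in range(204,290,6): print(v,p[v,310:325:3].round(0)[[0,2,4]].tolist(), d["depth"][v,317])
K=d["camera_matrix"]; Hi=np.linalg.inv(H); c=Hi@[0,0,0,1]; print("TCP px",K@c[:3]/c[2],c)
c=Hi@[0,0,-40,1]; print(K@c[:3]/c[2])
print(s["joints"])
E
```

```text
ctrl top z 60.30783716032474 right 60.24421200721727
((540.1126708984375, -83.92716217041016), (130.2890625, 151.14801025390625), 11.083556175231934)
204 [[539.0, -79.0, 63.0], [540.0, -83.0, 63.0], [541.0, -87.0, 63.0]] 197.22331
210 [[539.0, -80.0, 77.0], [540.0, -83.0, 78.0], [541.0, -87.0, 77.0]] 183.12741
216 [[537.0, -80.0, 81.0], [538.0, -84.0, 82.0], [539.0, -87.0, 82.0]] 179.09135
222 [[533.0, -81.0, 81.0], [534.0, -84.0, 82.0], [535.0, -88.0, 83.0]] 180.8643
228 [[529.0, -82.0, 81.0], [530.0, -85.0, 81.0], [531.0, -89.0, 82.0]] 180.56746
234 [[526.0, -82.0, 81.0], [527.0, -86.0, 82.0], [527.0, -89.0, 81.0]] 181.91841
240 [[536.0, -81.0, 114.0], [536.0, -84.0, 114.0], [538.0, -87.0, 115.0]] 148.7051
246 [[536.0, -81.0, 121.0], [536.0, -84.0, 121.0], [537.0, -87.0, 122.0]] 141.55803
252 [[536.0, -81.0, 128.0], [536.0, -84.0, 127.0], [537.0, -87.0, 127.0]] 134.1288
258 [[536.0, -82.0, 133.0], [536.0, -84.0, 133.0], [538.0, -87.0, 135.0]] 129.72418
264 [[536.0, -82.0, 139.0], [536.0, -84.0, 138.0], [537.0, -87.0, 138.0]] 124.67603
270 [[536.0, -82.0, 143.0], [537.0, -84.0, 144.0], [537.0, -87.0, 144.0]] 119.35156
276 [[537.0, -82.0, 150.0], [535.0, -84.0, 147.0], [535.0, -87.0, 146.0]] 118.856094
282 [[538.0, -82.0, 155.0], [533.0, -85.0, 147.0], [533.0, -87.0, 145.0]] 118.04599
288 [[537.0, -82.0, 158.0], [530.0, -85.0, 147.0], [533.0, -87.0, 150.0]] 118.328705
TCP px [316.3206777  228.57767034   1.        ] [ -0.77635912  17.80472052 193.84288218   1.        ]
[315.99958425 256.66102668   1.        ]
[ 1.42188738e-01  3.55152723e-01 -3.84488070e-01 -1.87564936e-05
 -8.31338357e-01  1.62446987e+00]
```

All three cameras put the fingertips near z = 110 while the state reports TCP z = 70. So the true tips are about 40 mm behind the stated TCP, and I'll trust the images. Open, go down a further 37 mm and close.

Request:
servo_tool(
  rotation=[
    [0,0,0],
    [0,0,0],
    [0,0,0],
    [0,0,0],
    [0,0,0],
    [0,0,0],
    [0,0,0],
    [0,0,0],
  ],
  slide=[
    [0,0,0],
    [0,0,0],
    [0,0,0],
    [0,0,0],
    [0,0,0],
    [0,0,-0.08],
    [0,0,-0.14],
    [0,0,-0.185],
  ],
  grip=[0.2,0.2,0.2,0.2,0.2,0.2,0.2,0.2],
)

```text
clock: 5.68
position: [525.3, -86.2, 32.2]
ee_rot: [0.995, 0.098, -0.0, 0.0]
contact_force: [0.9, 0.0, -0.3]
gripper_width: 51.5
grasp_force: 0.0
```

Request:
servo_tool(
  rotation=[
    [0,0,0],
    [0,0,0],
    [0,0,0],
    [0,0,0],
    [0,0,0],
    [0,0,0],
  ],
  slide=[
    [0,0,0],
    [0,0,0],
    [0,0,0],
    [0,0,0],
    [0,0,0],
    [0,0,0],
  ],
  grip=[-0.3,-0.7,-1,-1,-1,-1],
)

```text
clock: 6.42
position: [525.9, -86.2, 33.4]
ee_rot: [0.995, 0.098, 0.0, 0.0]
contact_force: [-0.0, 0.5, 4.3]
gripper_width: 9.9
grasp_force: 60.5
```

Gripped. Now slide along the controller's +y.

Request:
servo_tool(
  rotation=[
    [0,0,0],
    [0,0,0],
    [0,0,0],
    [0,0,0],
    [0,0,0],
    [0,0,0],
    [0,0,0],
    [0,0,0],
  ],
  slide=[
    [0,0,0.005],
    [-0.006,0.03,0.005],
    [-0.012,0.06,0.005],
    [-0.018,0.09,0.005],
    [-0.024,0.12,0.005],
    [-0.03,0.15,0.005],
    [-0.036,0.18,0.005],
    [-0.04,0.205,0.005],
  ],
  grip=[-1,-1,-1,-1,-1,-1,-1,-1],
)

```text
clock: 7.42
position: [518.1, -46.2, 33.6]
ee_rot: [0.995, 0.099, 0.0, 0.001]
contact_force: [11.8, -24.7, -17.0]
gripper_width: 10.1
grasp_force: 58.4
```

Request:
servo_tool(
  rotation=[
    [0,0,0],
    [0,0,0],
  ],
  slide=[
    [0,0,0],
    [0,0,0],
  ],
  grip=[-1,-1],
)

```text
clock: 7.68
position: [518.1, -46.5, 33.6]
ee_rot: [0.995, 0.098, 0.0, 0.001]
contact_force: [8.2, -9.0, -10.1]
gripper_width: 9.6
grasp_force: 59.2
```

Request:
servo_tool(
  rotation=[
    [0,0,0],
    [0,0,0],
    [0,0,0],
    [0,0,0],
    [0,0,0],
    [0,0,0],
    [0,0,0],
    [0,0,0],
  ],
  slide=[
    [0,0,0],
    [0,0,0],
    [0,0,0],
    [0,0,0.2],
    [0,0,0.5],
    [0,-0.2,0.7],
    [0,-0.3,0.7],
    [0,-0.3,0.7],
  ],
  grip=[0,0.3,0.3,0.3,0.3,0.3,0.3,0.3],
)

```text
clock: 8.68
position: [517.1, -105.8, 174.5]
ee_rot: [0.995, 0.097, 0.0, -0.0]
contact_force: [0.4, 0.5, -0.3]
gripper_width: 55.8
grasp_force: 0.0
```

```bash
python3 - <<'E'
from h import *
s=read_state(); d=get_image("wrist"); save(d,"w3"); np.save("w3.npy",(d,s),allow_pickle=True); print(s["position"])
p=points(d,s); c=np.r_[540,-83.8,0]; M=R.from_euler('z',11.1,degrees=True).as_matrix()
q=p.reshape(-1,3); q=q[(q[:,2]>50)&(q[:,2]<90)]; L=(q-c)@M
t=L[(L[:,2]>76)&(np.hypot(L[:,0],L[:,1])<80)]; print("tab ctrl frame",t.min(0),t.max(0),np.median(t,0))
Lf=(p-c)@M; m=(Lf[...,2]<57)&(np.abs(Lf[...,0]+14.7)<15)&(np.abs(Lf[...,1]+18)<15); print(m.sum(),np.median(Lf[m],0))
v,u=np.where(m); print(u.mean(),v.mean(),u.min(),u.max(),v.min(),v.max())
E
```

```text
[ 517.08720563 -105.82158909  174.47392987]
tab ctrl frame [-29.55783349  33.73858723  76.01248538] [ 0.59305411 45.9142478  83.93338187] [-13.50077148  39.3593147   81.24329446]
157 [-18.33426954 -20.52400117  36.81480992]
319.5923566878981 175.5095541401274 313 326 169 182
```

View pics/w3.png

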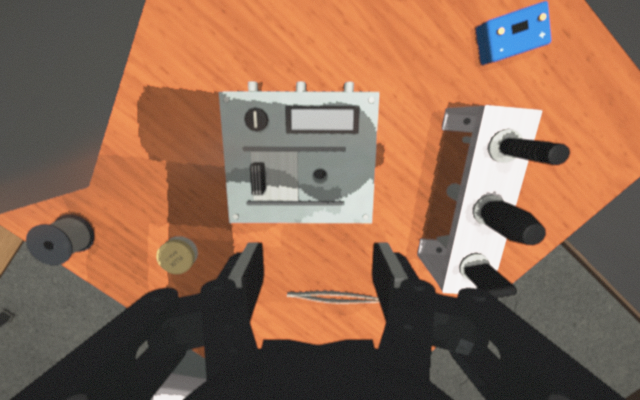

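The wrist view shows the hole clear at (320,175), the tab moved over to (258,178), and the stylus's flange at (503,145).

```bash
python3 - <<'E'
from h import *
d,s=np.load("w3.npy",allow_pickle=True); p=points(d,s)
h=ray(d,319.6,175.5,60,s); M=R.from_euler('z',11.1,degrees=True).as_matrix(); print("hole",h,(h-[540,-83.8,60])@M)
# rack plate top & flange ring
q=p[100:300,440:560].reshape(-1,3); r=q[np.abs(q[:,2]-85)<3]; print("rack",cv2.minAreaRect(r[:,:2].astype(np.float32)),np.median(r[:,2]))
q=p[125:170,480:575].reshape(-1,3)
f=q[np.abs(q[:,2]-89)<1.5]; print("flange",f.min(0),f.max(0))
for z in range(98,150,8):
    t=q[np.abs(q[:,2]-z)<4]; print(z,len(t),t.min(0).round(1),t.max(0).round(1),np.median(t,0).round(1))
t=q[q[:,2]>146]; print("top",t.min(0),t.max(0),np.median(t,0))
E
```

```text
hole [ 529.85511458 -106.16770669   60.        ] [-14.26137652 -19.99615319   0.        ]
rack ((533.8045043945312, -268.595947265625), (184.97036743164062, 52.364810943603516), 6.532052993774414) 85.23570985813873
flange [ 578.56407221 -272.95573998   87.50025202] [ 607.75379511 -242.58951475   90.49623375]
98 103 [ 585.4 -260.7   94.1] [ 600.9 -253.2  101.9] [ 592.5 -255.4   98.2]
106 118 [ 585.  -263.   102.1] [ 601.4 -253.2  109.9] [ 593.2 -255.1  106.4]
114 133 [ 585.1 -263.1  110.2] [ 601.3 -253.3  117.9] [ 593.1 -255.3  113.6]
122 158 [ 585.  -262.8  118. ] [ 601.6 -252.6  125.9] [ 593.4 -255.2  123. ]
130 146 [ 585.1 -262.9  126. ] [ 601.  -253.   133.9] [ 592.9 -255.1  130.1]
138 198 [ 585.2 -262.3  134.2] [ 601.5 -253.   142. ] [ 593.3 -255.3  137.7]
146 513 [ 585.4 -269.5  142.1] [ 601.2 -253.3  150. ] [ 593.2 -259.1  148.7]
top [ 585.41036213 -269.52268418  146.04174603] [ 600.97049805 -253.59940846  150.8332783 ] [ 593.30148706 -260.44542019  149.02019819]
```

Request:
servo_tool(
  rotation=[
    [0,0,0],
    [0,0,0],
    [0,0,0],
    [0,0,0],
    [0,0,0],
    [0,0,0],
  ],
  slide=[
    [0.1,-0.2,0],
    [0.2,-0.4,0],
    [0.3,-0.6,0],
    [0.378,-0.782,0],
    [0.378,-0.782,0],
    [0.378,-0.782,0],
  ],
  grip=[0.3,0.3,0.3,0.3,0.3,0.3],
)

```text
clock: 9.48
position: [592.7, -260.5, 173.0]
ee_rot: [0.995, 0.098, -0.001, -0.0]
contact_force: [-0.3, 0.5, 0.5]
gripper_width: 55.3
grasp_force: 0.0
```

Request:
servo_tool(
  rotation=[
    [0,0,0],
    [0,0,0],
    [0,0,0],
    [0,0,0],
    [0,0,0],
    [0,0,0],
  ],
  slide=[
    [0,0,-0.1],
    [0,0,-0.22],
    [0,0,-0.34],
    [0,0,-0.45],
    [0,0,-0.525],
    [0,0,-0.525],
  ],
  grip=[0.3,0.3,0.3,0.3,0.3,0.3],
)

```text
clock: 10.22
position: [592.4, -260.5, 68.0]
ee_rot: [0.995, 0.098, -0.001, -0.0]
contact_force: [-0.6, -0.6, 1.2]
gripper_width: 55.6
grasp_force: 0.0
```

Request:
servo_tool(
  rotation=[
    [0,0,0],
    [0,0,0],
    [0,0,0],
    [0,0,0],
    [0,0,0],
    [0,0,0],
  ],
  slide=[
    [0,0,0],
    [0,0,0],
    [0,0,0],
    [0,0,0],
    [0,0,0],
    [0,0,0],
  ],
  grip=[0,-0.4,-0.7,-1,-1,-1],
)

```text
clock: 10.98
position: [593.7, -261.8, 69.9]
ee_rot: [0.995, 0.098, 0.001, 0.0]
contact_force: [-1.1, 1.8, 5.1]
gripper_width: 14.7
grasp_force: 58.4
```

Request:
servo_tool(
  rotation=[
    [0,0,0],
    [0,0,0],
    [0,0,0],
    [0,0,0],
    [0,0,0],
    [0,0,0],
    [0,0,0],
  ],
  slide=[
    [0,0,0.05],
    [0,0,0.15],
    [0,0,0.25],
    [0,0,0.35],
    [0,0,0.45],
    [0,0,0.55],
    [0,0,0.55],
  ],
  grip=[-1,-1,-1,-1,-1,-1,-1],
)

```text
clock: 11.85
position: [593.8, -261.9, 180.4]
ee_rot: [0.995, 0.098, 0.001, 0.0]
contact_force: [-0.1, -0.4, -1.1]
gripper_width: 14.4
grasp_force: 58.4
```

Request:
servo_tool(
  rotation=[
    [0,0,0],
    [0,0,0],
    [0,0,0],
    [0,0,0],
    [0,0,0],
    [0,0,0],
    [0,0,0],
    [0,0,0],
  ],
  slide=[
    [-0.03,0.08,0],
    [-0.08,0.2,0],
    [-0.16,0.4,0],
    [-0.24,0.6,0],
    [-0.3,0.75,0],
    [-0.316,0.776,0],
    [-0.316,0.776,0],
    [-0.316,0.776,0],
  ],
  grip=[-1,-1,-1,-1,-1,-1,-1,-1],
)

```text
clock: 12.85
position: [530.0, -107.0, 178.5]
ee_rot: [0.995, 0.097, -0.0, 0.0]
contact_force: [0.1, -0.7, 0.0]
gripper_width: 14.8
grasp_force: 58.5
```

```bash
python3 - <<'E'
from h import *
s=read_state(); print(s["position"],s["gripper_width"],s["grasp_force"]); ims=[]
for n,b in [("scene",(250,350,140,240)),("side",(280,380,150,250))]:
    d=get_image(n); np.save(n+"3.npy",d,allow_pickle=True); u0,u1,v0,v1=b; ims.append(cv2.resize(d["image"][v0:v1,u0:u1,::-1],(400,400),interpolation=cv2.INTER_CUBIC))
    p=points(d); m=np.hypot(p[...,0]-530,p[...,1]+106)<30
    for h in range(84,185,8):
        k=m&(np.abs(p[...,2]-h)<4)
        if k.sum()>1: print(n,h,k.sum(),np.median(p[k],0).round(0),p[k].min(0).round(0)[:2],p[k].max(0).round(0)[:2])
cv2.imwrite("pics/b3.png",np.hstack(ims))
E
```

```text
[ 529.99536489 -106.95726391  178.50855782] 14.827531786386634 58.51788640022278
scene 124 9 [ 527. -109.  124.] [ 525. -111.] [ 529. -106.]
scene 132 6 [ 527. -110.  133.] [ 526. -111.] [ 529. -107.]
scene 140 8 [ 527. -110.  140.] [ 526. -112.] [ 529. -107.]
scene 148 7 [ 526. -110.  148.] [ 525. -111.] [ 529. -107.]
scene 156 9 [ 526. -110.  156.] [ 525. -111.] [ 529. -108.]
scene 164 8 [ 526. -109.  164.] [ 526. -111.] [ 530. -107.]
scene 172 7 [ 526. -111.  172.] [ 526. -111.] [ 529. -108.]
scene 180 5 [ 524. -114.  182.] [ 522. -117.] [ 531. -112.]
side 124 5 [ 527. -107.  125.] [ 526. -109.] [ 528. -104.]
side 132 6 [ 527. -107.  133.] [ 526. -109.] [ 529. -104.]
side 140 6 [ 527. -106.  140.] [ 525. -109.] [ 529. -104.]
side 148 6 [ 527. -106.  148.] [ 524. -109.] [ 528. -103.]
side 156 6 [ 527. -106.  155.] [ 526. -109.] [ 528. -104.]
side 164 6 [ 527. -106.  164.] [ 525. -108.] [ 529. -104.]
```

View pics/b3.png

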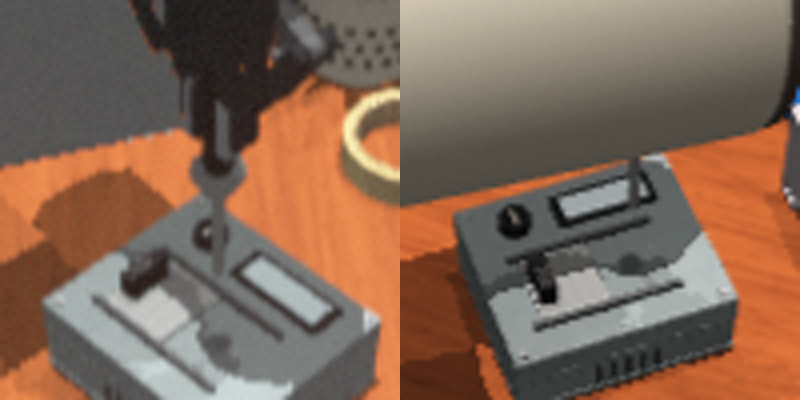

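The pin hangs vertical at about (529.5, -107) with its tip near z = 120. The hole is at (529.9, -106.2), well inside the 4 mm clearance, so I'll descend.

Request:
servo_tool(
  rotation=[
    [0,0,0],
    [0,0,0],
    [0,0,0],
    [0,0,0],
    [0,0,0],
    [0,0,0],
    [0,0,0],
    [0,0,0],
  ],
  slide=[
    [0.002,0.003,-0.03],
    [0.002,0.003,-0.1],
    [0.002,0.003,-0.17],
    [0.002,0.003,-0.23],
    [0.002,0.003,-0.28],
    [0.002,0.003,-0.32],
    [0.002,0.003,-0.35],
    [0.002,0.003,-0.35],
  ],
  grip=[-1,-1,-1,-1,-1,-1,-1,-1],
)

```text
clock: 13.95
position: [530.1, -105.8, 108.5]
ee_rot: [0.995, 0.098, -0.0, -0.0]
contact_force: [-0.1, -0.5, -0.2]
gripper_width: 14.6
grasp_force: 58.5
```

Inside the hole with no contact. Now press.

Request:
servo_tool(
  rotation=[
    [0,0,0],
    [0,0,0],
    [0,0,0],
    [0,0,0],
    [0,0,0],
    [0,0,0],
    [0,0,0],
  ],
  slide=[
    [0,0,-0.03],
    [0,0,-0.06],
    [0,0,-0.08],
    [0,0,-0.095],
    [0,0,-0.105],
    [0,0,-0.105],
    [0,0,-0.105],
  ],
  grip=[-1,-1,-1,-1,-1,-1,-1],
)

```text
clock: 14.82
position: [530.6, -105.8, 88.3]
ee_rot: [0.995, 0.098, 0.0, 0.0]
contact_force: [-0.8, 0.2, 4.4]
gripper_width: 14.5
grasp_force: 58.7
```

Request:
servo_tool(
  rotation=[
    [0,0,0],
    [0,0,0],
    [0,0,0],
    [0,0,0],
  ],
  slide=[
    [0,0,-0.003],
    [0,0,-0.003],
    [0,0,-0.003],
    [0,0,-0.003],
  ],
  grip=[-1,-1,-1,-1],
)

```text
clock: 15.32
position: [530.6, -105.8, 87.7]
ee_rot: [0.995, 0.098, 0.0, 0.0]
contact_force: [-1.1, 0.2, 5.1]
gripper_width: 14.6
grasp_force: 58.9
```

```bash
python3 - <<'E'
from h import *
F=[]
for i in range(6): get_image("side"); s=read_state(); F.append([s["contact_force"][2],s["position"][2],s["grasp_force"]])
print(np.mean(F,0),np.std(F,0))
E
```

```text
[ 5.57995379 87.71472163 58.8526693 ] [4.38908658e-01 1.58684373e-02 3.15938495e-04]
```

The force is about 5 N, so the button is at or near its stop and the grip is holding. Handing in.

```bash
python3 -c "
from bench import job_done; print(job_done())"
```

```text
the job is handed in; nothing more can be done
None
```

I opened the shutter to its stop and handed the job in with the stylus gripped (about 59 N) and holding the button down (about 5.5 N, at or near full travel); no verdict came back.

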